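# Set the coin counter's size dial to the sample coin and lock it

### The arm

A 6-joint arm with a two-finger parallel gripper is mounted at the origin on the work surface. World frame = base frame: x ahead of the robot, y to its left, z up, the work surface at z = 0. Lengths are in m, angles in rad, forces in N, time in s.
With the tool pointing down it reaches from about 0.25 to 0.775 m from the base axis. Payload 4 kg.
Tool frame: the origin (TCP) lies at the centre of the arm's flange, where the gripper is bolted on; the fingertips stand 199 mm ahead of it and the grasp point (between the pads) lies 180 mm ahead of it; z points along the fingers, y is the line along which they close (so a half turn about z gives the same grasp; the last joint's range is limited). The gripper opens to 94 mm and grips with 3 to 60 N. Pads are 16 mm wide; open, the fingers measure 119 mm over their backs; the gripper's body (75 mm by 177 mm) begins 78 mm behind the grasp point.
Start: joints at [1.072, 0.087, 1.371, -0, 1.684, -0.103], TCP at [0.212, 0.507, 0.405] pointing down, gripper open.
Joint ranges: [-3.1, 3.1], [-0.76, 2.03], [0.27, 2.55], [-1.08, 4.22], [0.17, 2.65], [-2.57, 2.57]. Speed limits (rad/s): [2.79, 2.79, 3.14, 3.14, 3.14, 3.14].

### API

Orientations are given as [roll, pitch, yaw] about the fixed x, y, z axes, in that order (R = Rz(yaw) Ry(pitch) Rx(roll)).
In Python, from bench import robot, eyes, models gives the robot as it stands.
- The arm moves only by the tool step_arm, never from a script. Its argument "commands" is a list that holds one entry, the list of rows, each a list of 7 numbers: the shift along the tool's x, y, z in mm, then the turn, a rotation vector about the tool's x, y, z in rad, then the finger opening in mm, from 0 to 94. In form: [[[tx, ty, tz, wx, wy, wz, gripper], ...]]. A call has 1 to 20 rows; each row shifts and turns the commanded pose from where the row before left it, along the tool's axes as they then stand; what a row does not reach is not made up. A row lasts 1/8 s, in which the tool goes at most 62.5 mm and 10.7 degrees, less where a joint would pass 70% of its speed; a pose out of reach is approached as far as the arm can. A call is refused whole if a number of a shift passes 62.5 or a number of a turn 0.188, either way. A call with a gripper value outside its range is refused whole. The fingers move at their own pace and stop on an object; the grip force is fixed at half the most. Time passes only in rows, so rows that do not move let the fingers close. It gives the time, the measured TCP pose, the force, the opening and the grip force at its end, in the units of the state.
- robot.get_obs(): the state, without advancing time (a new reading comes with each control period).
- eyes.snapshot(name): name is "scene" or "top" or "wrist"; returns a dict with "color" (420x560x3 uint8, red, green, blue), "camera_matrix" (3x3 intrinsics, pixels), "eye" and "rotation" of the camera in the world; the wrist camera has in their place "tool_from_camera" (4x4, takes a point from camera to tool coordinates, whose origin is the TCP and whose axes are the flange's). Camera axes: x right, y up, looking along -z (the intrinsics and any distortion apply to the point x, -y, -z); pixel columns grow to the right and rows downward; lengths in m; the calibration is good to about 2 mm. A picture is of the moment at which its call begins: read the wrist's pose just before it. There is no depth.
- robot.close_job(): hands the job in; it is judged then, once.
Trained networks look in a picture, given as the dict that the camera call returned (one of the last four; its "shot" number tells which), for a name from the list of things; names that differ only in an ending like _2 or _b are one class to them, and where a whole thing is asked for, a point or a joint stands for the part that bears it (a point fixed in the world has none). Each returns a list of dicts, best first, with "confidence" (0 to 1); they miss things now and then, are a little off and sometimes report something else, mostly with a low value. They report only what shows in the picture. A call takes as long as a camera call. They do not tell look-alikes from the thing itself.
- models.masks_of(picture, query): "mask" (420x560 bool, what is visible of it) and "xy" ([column, row] in pixels, amid what is visible of it).
- models.tip_of(picture, query): "xy" ([column, row] in pixels: a listed point, or the origin of a listed thing).
The state is a dict: "time": time; "joint_positions": joint angles; "qvel": joint speeds; "joint_torque": joint torques, N m; "tool_pos": TCP position; "ee_rot": TCP orientation; "wrist_force": force on the tool from outside, world axes, zero at the start; "wrist_torque": the same for the moment, N m; "width": finger opening in m; "finger_force": force on a finger pad.
Only numpy, scipy, OpenCV 4.12 (cv2) and the standard library are available. Lean on these libraries where they do the work, as an engineer would, in place of code of your own. Each camera call takes 0.05 s, during which the arm holds its last target. There are 200 camera calls.

### The job

Set the coin counter for the sample coin lying in its gauge track: turn the black dial clockwise until the steel guide has pushed the coin up to the back rail and just nips it there, lightly, with no play left and without forcing it. Then turn the brass lock ring under the dial clockwise until it is firmly tight, so that the setting stays, and let go. Move the guide only by its dial, and leave the coins, trays and other things around alone.

Things in the scene. Friction and masses are not known exactly. Their poses are not given: they have to be found in the camera images.
- coin_counter: coin counter, fixed: cream case 340 x 300 mm, level grey deck 110 mm above the table; origin at the centre of its underside, x to its back, y to its left, z up (front faces -x). In this frame the dial and lock ring share a vertical axis at x -90, y +75 mm; gauge track at x -90, y -62 to -10; hopper bowl (172 mm across, rim 50 mm above the deck) at x +75, y 0
- dial (a joint): black round dial (39 mm across, from 46 to 66 mm above the deck), rad, clockwise from above. Drives the guide 10 mm per rad towards the rail (counter's -y). Friction about 0.10 N m holds it where it is left. Each N on the nipped coin adds 0.010 N m, and the nip grows by about 75 N per rad. The angle where it nips is not known (rail not set exactly): 0.4 to 1.8 rad past the start
- dial_grip (a point): on the dial's axis, 59 mm above the deck: middle of the dial's gripping band
- dial_pointer (a point): outer end of the white line on the dial's top, 18 mm from the axis
- lock_ring (a joint): knurled brass ring on the dial's axis (57 mm across, 17 to 35 mm above the deck; 11 mm of bare spindle, 20 mm thick, between it and the dial), rad, clockwise from above tightens. Starts slack: turns evenly against 0.30 N m friction for 0.5 to 1.0 rad, then bites and the torque climbs by about 0.2 N m in the next 0.25 rad: firmly tight. Stays where it is left; tight, it locks the dial
- ring_grip (a point): on the ring's axis, 27 mm above the deck: middle of the ring's gripping band
- ring_mark (a point): the red mark on the ring's top face, 21 mm from the axis
- collet: steel collet jaw hidden inside the housing under the ring; the ring draws it against the spindle (not to be touched)
- guide: the sliding steel guide bar with a red stripe, 64 mm along x, 10 mm wide, 7 mm high on the deck; origin on the deck at the middle of the face that meets the coin; slides along the counter's y, moved only by the dial
- coin: sample coin, copper with brass centre, 26 mm across, 2.6 mm thick, flat and loose on the deck between the guide and the back rail (an aluminium bar 80 x 10 x 7 mm, its face parallel to the guide's, at y -62 to -54 mm in the counter's frame); origin at the centre of its underside
- deck_stack: a stack of seven brass-coloured coins on the deck, 25 mm across, 16 mm high; origin at the centre of its underside; leave it alone
- catch_tray: a blue open plastic tray, 120 x 100 x 35 mm, under the counter's coin spout; origin at the centre of its underside; leave it alone
- copper_stack: a stack of eight copper coins on the table, 23 mm across, 18 mm high; origin at the centre of its underside; leave it alone
- silver_stack: a stack of five silver coins on the table, 28 mm across, 12 mm high; origin at the centre of its underside; leave it alone
- coin_tube: a green upright coin tube, 29 mm across, 78 mm high; origin at the centre of its underside; leave it alone
Things that resemble listed ones, but are neither listed nor needed, are in the scene too. Of the things like the coin, leave any that is white; of the rest the smaller one is meant.

How it is judged:
On the way, in this order (a step that is already met when the one before it is completed fails the run):
1. the guide lightly nips the coin against the back rail, with the ring still slack (contact force between guide and coin between 1 and 12 N and contact force between collet and dial_c1 below 3 N), for 0.3 s.
2. the lock ring is firmly tight, with the coin still nipped (contact force between guide and coin between 1 and 12 N and contact force between collet and dial_c1 above 18 N), for 0.3 s.
At the end, for the whole second after the job is handed in: the coin lies flat in the track, nipped between guide and back rail with 1 to 12 N; the lock ring is tight, its collet pressing the spindle with more than 18 N; both are left alone and at rest (all of step 2 and linear speed of coin below 0.01 m/s and angle between coin's own z axis and vertical below 0.1 rad); the robot touches nothing.
It fails at once if the coin is forced: the guide presses on it with more than 16 N (contact force between guide and coin above 16 N).
It fails at once if the fingers touch the guide or the coin (contact force between the fingers and guide above 1 N or contact force between the fingers and coin above 0.5 N).
It fails at once if something else on the counter or the table is moved by more than 20 mm (distance of any of deck_stack, catch_tray, copper_stack, silver_stack, coin_tube from where it was at the start of the episode above 0.02 m).
It also fails if it takes over 72 s, if anything falls off the work surface, if the arm or the gripper's body presses on something with over 40 N, if the wrist force passes 120 N, or if a joint passes its speed limit or range.

## Working session

There is one attempt and no reset: what is moved stays moved. The work goes in short steps, Python scripts to look and compute and a tool call to move; the robot and the scene stay as the last step left them, time stands still between calls to the robot, and variables do not carry over. Pictures are saved under pics/ and viewed, at most 10 in all, crops included, and the job is handed in when it is done.

Besides the shell and the picture viewer there is one more tool, called after "Call:" as a command line: name --argument value ..., lists and objects as JSON in quotes. step_arm: Moves the arm, as the interface text tells. Its arguments: {"type":"object","properties":{"commands":{"type":"array"}},"required":["commands"]}

```bash
mkdir -p pics; ls
cat > h.py <<'E'
import numpy as np, cv2
from bench import robot, eyes, models
from scipy.spatial.transform import Rotation as R
def snap(n):
    o=robot.get_obs(); s=eyes.snapshot(n)
    if n=="wrist":
        T=np.eye(4); T[:3,:3]=R.from_euler('xyz',o['ee_rot']).as_matrix(); T[:3,3]=o['tool_pos']
        C=T@np.array(s['tool_from_camera']); s['E']=C[:3,3]; s['Rm']=C[:3,:3]
    else: s['E']=np.array(s['eye']); s['Rm']=np.array(s['rotation'])
    return s
def ray(s,xy):
    K=np.array(s['camera_matrix']); d=np.linalg.solve(K,[xy[0],xy[1],1]); d=s['Rm']@np.array([d[0],-d[1],-d[2]]); return s['E'],d
def atz(s,xy,z):
    e,d=ray(s,xy); return e+d*(z-e[2])/d[2]
def proj(s,p):
    c=s['Rm'].T@(np.array(p)-s['E']); q=np.array(s['camera_matrix'])@[c[0],-c[1],-c[2]]; return q[:2]/q[2]
def save(s,n): cv2.imwrite('pics/'+n,s['color'][:,:,::-1])
E
python3 - <<'E'
from h import *
print({k:np.round(v,3) for k,v in robot.get_obs().items()})
Z={'dial_grip':.169,'dial_pointer':.176,'ring_grip':.137,'ring_mark':.145,'guide':.11,'coin':.11,'coin_counter':0,'deck_stack':.11}
ims=[]
for n in ['scene','top']:
    s=snap(n); save(s,n+'.png'); ims.append(s['color']); print(n,[k for k in s],s['E'])
    for k,z in Z.items():
        for r in models.tip_of(s,k)[:3]: print(k,np.round(r['xy'],1),round(r['confidence'],2),np.round(atz(s,r['xy'],z),4))
E
```

```text
pics
{'time': np.float64(0.0), 'joint_positions': array([ 1.072,  0.088,  1.372,  0.   ,  1.684, -0.103]), 'qvel': array([-0.001,  0.   , -0.001, -0.001,  0.001,  0.   ]), 'joint_torque': array([-1.0000e-03, -3.4019e+01, -3.0242e+01,  7.2000e-02,  3.3000e-02,
       -0.0000e+00]), 'tool_pos': array([0.212, 0.507, 0.404]), 'ee_rot': array([-3.139, -0.   ,  2.746]), 'wrist_force': array([ 0.328,  0.431, -0.513]), 'wrist_torque': array([-0.005, -0.038, -0.003]), 'finger_force': np.float64(0.0), 'width': np.float64(0.094)}
scene ['color', 'camera_matrix', 'eye', 'rotation', 'shot', 'E', 'Rm'] [1.2441746  0.42376696 0.70251636]Traceback (most recent call last):
  File "<stdin>", line 8, in <module>
  File "h.py", line 14, in atz
    e,d=ray(s,xy); return e+d*(z-e[2])/d[2]
                                       ~^^^
IndexError: invalid index to scalar variable.
```

View pics/scene.png

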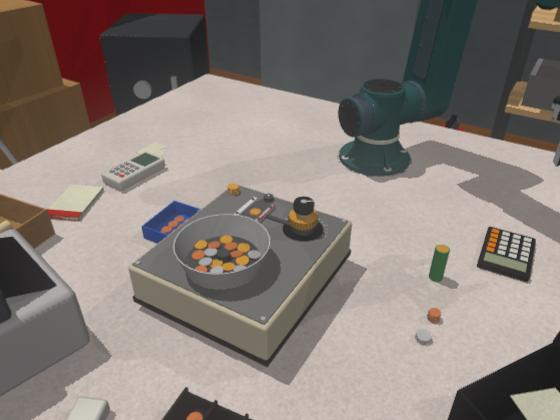

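```bash
sed -i "s/s\['Rm'\]=np.array(s\['rotation'\])/s['Rm']=R.from_euler('xyz',s['rotation']).as_matrix()/" h.py
python3 - <<'E'
from h import *
Z={'dial_grip':.169,'dial_pointer':.176,'ring_grip':.137,'ring_mark':.145,'guide':.11,'coin':.11,'coin_counter':0,'deck_stack':.11}
for n in ['scene','top']:
    s=snap(n); save(s,n+'.png'); print(n,s['rotation'],s['E'],np.round(s['Rm'],2).tolist())
    for k,z in Z.items():
        for r in models.tip_of(s,k)[:3]: print(k,np.round(r['xy'],1),round(r['confidence'],2),np.round(atz(s,r['xy'],z),4))
E
```

```text
scene [ 0.95345055 -0.00661012  2.09996228] [1.2441746  0.42376696 0.70251636] [[-0.5, -0.5, 0.71], [0.86, -0.3, 0.41], [0.01, 0.82, 0.58]]
dial_pointer [314.4 201.5] 0.76 [0.533  0.0727 0.176 ]
ring_grip [304.7 218.2] 0.8 [0.543 0.058 0.137]
ring_mark [307.8 210.1] 0.65 [0.5253 0.0552 0.145 ]
guide [261.9 218.2] 0.66 [ 0.555  -0.0356  0.11  ]
guide [255.8 213.9] 0.33 [ 0.5485 -0.0549  0.11  ]
coin [256.4 214.7] 0.56 [ 0.5503 -0.0523  0.11  ]
coin_counter [251.1 283.2] 0.79 [ 0.6331 -0.015   0.    ]
coin_counter [420.6 336.8] 0.31 [0.5928 0.3325 0.    ]
top [ 0.19351797 -0.03052587 -1.57219217] [0.40918527 0.05630305 1.0102801 ] [[-0.0, 0.98, -0.19], [-1.0, 0.0, 0.03], [0.03, 0.19, 0.98]]
dial_grip [272.2 230.2] 0.64 [0.5434 0.0546 0.169 ]
dial_pointer [265.2 234.1] 0.65 [0.535  0.0673 0.176 ]
ring_grip [265.5 233.4] 0.91 [0.5423 0.0673 0.137 ]
ring_mark [267.4 243.6] 0.88 [0.5217 0.0635 0.145 ]
ring_mark [146.2 215.3] 0.29 [0.5748 0.2923 0.145 ]
coin [398.3 287. ] 0.75 [ 0.4423 -0.1902  0.11  ]
coin [414.2 227.9] 0.68 [ 0.5584 -0.2277  0.11  ]
coin [292.8 305.7] 0.59 [0.407  0.0146 0.11  ]
coin_counter [306.4 203.9] 0.62 [ 0.6302 -0.022   0.    ]
deck_stack [373.  249.1] 0.44 [ 0.5159 -0.1437  0.11  ]
```

View pics/top.png

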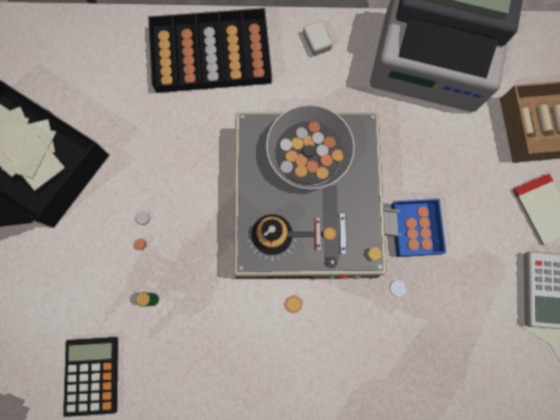

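The scene view shows the counter at centre, with the dial and ring near (303,215). The top view shows the dial and ring at (271,233), the coin in the track at (330,233), guide stripe at (318,233) and rail at (343,233). A look-alike coin lies on the table at (293,304). Counter yaw is about 0 and the axis is near (0.543, 0.061). I'll move above it.

Call:
step_arm --commands '[[[-36.7,-21.8,-3.5,0,0,0,94],[-36.7,-21.8,-3.5,0,0,0,94],[-36.7,-21.8,-3.5,0,0,0,94],[-36.7,-21.8,-3.5,0,0,0,94],[-36.7,-21.8,-3.5,0,0,0,94],[-36.7,-21.8,-3.5,0,0,0,94],[-36.7,-21.8,-3.5,0,0,0,94],[-36.7,-21.8,-3.5,0,0,0,94],[-36.7,-21.8,-3.5,0,0,0,94],[-36.7,-21.8,-3.5,0,0,0,94],[-36.7,-21.8,-3.5,0,0,0,94],[-36.7,-21.8,-3.5,0,0,0,94],[-36.7,-21.8,-3.5,0,0,0,94],[0,0,0,0,0,0,94],[0,0,0,0,0,0,94]]]'

```text
time: 2.88
tool_pos: [0.5428, 0.0623, 0.45]
ee_rot: [3.141, -0.001, 2.746]
wrist_force: [0.7, 0.3, 0.8]
width: 0.0939
finger_force: 0.0
```

Run:
```python
from h import *
Z={'dial_grip':.169,'dial_pointer':.176,'ring_grip':.137,'ring_mark':.145,'guide':.11,'coin':.11}
o=robot.get_obs();print(o['tool_pos'],o['ee_rot'],o['joint_positions'],o['wrist_torque'])
s=snap('wrist'); save(s,'w1.png'); print(s['E'])
for k,z in Z.items():
    for r in models.tip_of(s,k)[:2]: print(k,np.round(r['xy'],1),round(r['confidence'],2),np.round(atz(s,r['xy'],z),4))
for m in models.masks_of(s,'dial_grip')[:1]:
    (c,rad)=cv2.minEnclosingCircle(np.argwhere(m['mask'])[:,::-1].astype(np.float32)); print('dial circ',c,rad,atz(s,c,.172))
```

```text
[0.54282752 0.06226085 0.45002433] [ 3.14120233e+00 -8.17651895e-04  2.74568294e+00] [ 1.02324705e-02  7.50909985e-02  1.29468085e+00  6.95695901e-04
  1.77241769e+00 -1.16451486e+00] [-0.01104578 -0.01602656  0.00056581]
[0.46935676 0.09212098 0.43140236]
dial_grip [267.2 226.9] 0.7 [0.5447 0.0551 0.169 ]
dial_pointer [499.2 136. ] 0.62 [0.5441 0.2368 0.176 ]
dial_pointer [278.9 210.8] 0.6 [0.5343 0.0693 0.176 ]
ring_mark [261.8 199. ] 0.83 [0.5271 0.0571 0.145 ]
guide [183.9 245.7] 0.94 [ 0.5478 -0.0367  0.11  ]
coin [ 38.  195.4] 0.76 [ 0.4489 -0.1412  0.11  ]
coin [162.4 254.7] 0.54 [ 0.5481 -0.0607  0.11  ]
dial circ (267.03564453125, 225.78646850585938) 27.090158462524414 [0.54298017 0.0557197  0.172     ]
```

View pics/w1.png

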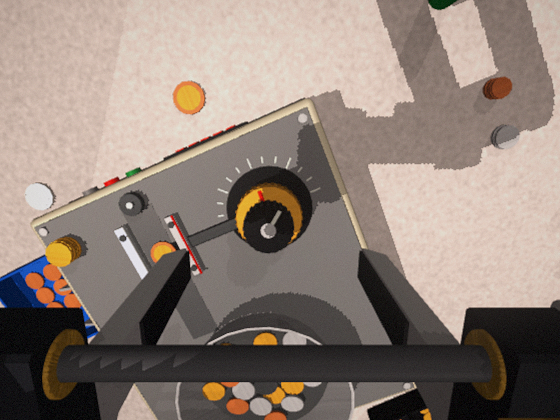

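The wrist view shows the dial top at about (268,229), the ring mark at (261,197) and the guide stripe at (185,243). The coin is at (162,252) beside the rail at (130,252). The estimates agree on an axis at about (0.544, 0.0555). I'll descend to the dial and close partway first.

Call:
step_arm --commands '[[[-3.7,-5.8,15,0,0,0,94],[0,0,22,0,0,0,94],[0,0,22,0,0,0,94],[0,0,22,0,0,0,80],[0,0,15,0,0,0,60],[0,0,5,0,0,0,50],[0,0,0,0,0,0,50],[0,0,0,0,0,0,50],[0,0,0,0,0,0,50]]]'

```text
time: 4.4
tool_pos: [0.5444, 0.0553, 0.3502]
ee_rot: [3.141, 0.002, 2.746]
wrist_force: [-0.4, 0.1, -0.9]
width: 0.0505
finger_force: 0.0
```

Run:
```python
from h import *
o=robot.get_obs();print(o['tool_pos'],o['wrist_force'],o['wrist_torque'],o['width'])
s=snap('wrist'); cv2.imwrite('pics/w2.png',s['color'][:,:,::-1])
for k,z in {'dial_grip':.169,'dial_pointer':.176,'guide':.11,'coin':.11}.items():
    for r in models.tip_of(s,k)[:2]: print(k,np.round(r['xy'],1),round(r['confidence'],2),np.round(atz(s,r['xy'],z),4))
```

```text
[0.54435816 0.05529762 0.35015257] [-0.35144939  0.14239793 -0.88710759] [-0.03449276 -0.02374552  0.04651846] 0.050464236523984976
dial_grip [273.8 277.6] 0.58 [0.5444 0.0545 0.169 ]
dial_pointer [296.2 257.6] 0.81 [0.5357 0.0699 0.176 ]
guide [154.8 289. ] 0.62 [ 0.5468 -0.0375  0.11  ]
coin [169.6  85.5] 0.94 [0.4306 0.0346 0.11  ]
coin [126. 298.] 0.76 [ 0.5452 -0.0597  0.11  ]
```

View pics/w2.png

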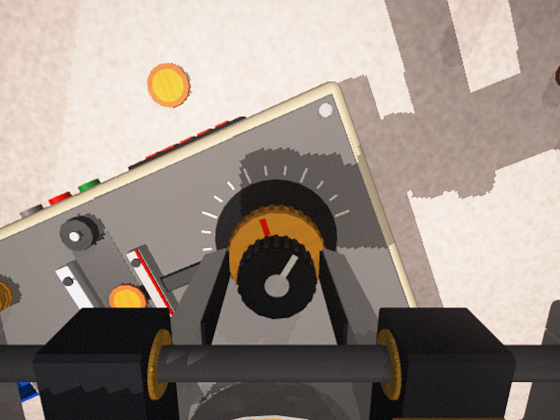

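The dial top is centred between the fingers at (277,285), with the gap even on both sides. Closing.

Call:
step_arm --commands '[[[0,0,0,0,0,0,40],[0,0,0,0,0,0,30],[0,0,0,0,0,0,30],[0,0,0,0,0,0,30]]]'

```text
time: 5.15
tool_pos: [0.5445, 0.0561, 0.3492]
ee_rot: [3.139, 0.0, 2.747]
wrist_force: [2.9, 4.1, -0.7]
width: 0.0383
finger_force: 30.0
```

```bash
cat > st.py <<'E'
from h import *
o=robot.get_obs();print(round(float(o['time']),2),np.round(o['tool_pos'],4),np.round(o['ee_rot'],4),'F',np.round(o['wrist_force'],2),'T',np.round(o['wrist_torque'],4),o['joint_torque'][5],'q6',o['joint_positions'][5],o['width'],o['finger_force'])
E
python3 st.py; python3 st.py
```

```text
5.15 [0.5445 0.0561 0.3492] [3.1388e+00 4.0000e-04 2.7466e+00] F [ 2.87  4.11 -0.66] T [ 0.7974 -0.4365 -0.016 ] -0.033626187359914184 q6 -1.1773843046581933 0.03832012621882915 29.999727308750153
5.15 [0.5445 0.0561 0.3492] [3.1388e+00 4.0000e-04 2.7466e+00] F [ 2.87  4.11 -0.66] T [ 0.7974 -0.4365 -0.016 ] -0.033626187359914184 q6 -1.1773843046581933 0.03832012621882915 29.999727308750153
```

Call:
step_arm --commands '[[[0,0,0,0,0,0.06,30],[0,0,0,0,0,0.06,30],[0,0,0,0,0,0.06,30],[0,0,0,0,0,0.06,30],[0,0,0,0,0,0.04,30]]]'

```text
time: 5.78
tool_pos: [0.5445, 0.0562, 0.3492]
ee_rot: [3.138, -0.0, 2.466]
wrist_force: [2.4, 4.9, -1.8]
width: 0.0383
finger_force: 30.0
```

```bash
python3 st.py
python3 - <<'E'
from h import *
s=snap('wrist'); cv2.imwrite('pics/w3.png',cv2.resize(s['color'][220:320,60:360,::-1],(780,260),interpolation=cv2.INTER_CUBIC))
for k,z in {'dial_pointer':.176,'guide':.11,'coin':.11}.items():
    for r in models.tip_of(s,k)[:2]: print(k,np.round(r['xy'],1),round(r['confidence'],2),np.round(atz(s,r['xy'],z),4))
E
python3 st.py
```

```text
5.78 [0.5445 0.0562 0.3492] [ 3.1385e+00 -4.0000e-04  2.4657e+00] F [ 2.39  4.91 -1.83] T [ 0.8632 -0.4047  0.0786] -0.12657097075134516 q6 -0.8963530419158142 0.038310832943635985 29.9989914894104
dial_pointer [293.8 258.2] 0.82 [0.5395 0.0721 0.176 ]
coin [  6.4 289.7] 0.79 [ 0.4563 -0.1135  0.11  ]
coin [140.3 125. ] 0.78 [0.4351 0.0387 0.11  ]
5.97 [0.5445 0.0562 0.3492] [ 3.1385e+00 -4.0000e-04  2.4666e+00] F [ 3.03  5.22 -1.44] T [ 0.8477 -0.4511 -0.065 ] -0.06377067184075713 q6 -0.8973137296082202 0.038727433900896197 29.99970406293869
```

Run:
```python
import cv2
a=cv2.imread('pics/w2.png')[230:330,40:200]; b=cv2.imread('pics/w3.png')
a=cv2.resize(a,(640,400),interpolation=cv2.INTER_CUBIC); b=cv2.resize(b,(600,200))
import numpy as np
c=np.zeros((600,640,3),np.uint8); c[:400]=a; c[400:,:600]=b; cv2.imwrite('pics/c1.png',c)
```

```text
(no output)
```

View pics/c1.png

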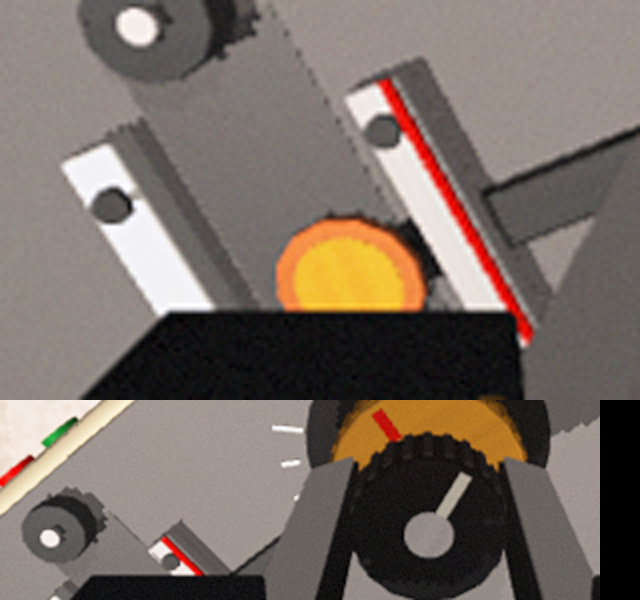

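```bash
python3 - <<'E'
from h import *
s=snap('wrist')
T=np.eye(4);T[:3,:3]=R.from_euler('xyz',[3.141,.002,2.746]).as_matrix();T[:3,3]=[.54436,.0553,.35015]
C=T@np.array(s['tool_from_camera']);s['E']=C[:3,3];s['Rm']=C[:3,:3]
P=[atz(s,p,.117)for p in [(67,265.5),(93.25,307),(126.2,254.5),(157.5,305)]]
for p in P: print(np.round(p,4))
d=P[3]-P[2];d/=np.linalg.norm(d);n=np.array([-d[1],d[0],0]);print('gap',[(P[i]-P[2])@n for i in(0,1)],'yaw',np.arctan2(d[1],d[0]))
for q in [(275/4+40,280/4+230),(427/4+40,280/4+230)]: print('coin edges',((atz(s,q,.1126)-P[2])@n))
E
python3 st.py
```

```text
[ 0.5065 -0.0797  0.117 ]
[ 0.5404 -0.0796  0.117 ]
[ 0.5148 -0.0392  0.117 ]
[ 0.5562 -0.0378  0.117 ]
gap [np.float64(-0.04012188579405513), np.float64(-0.0412698617508972)] yaw 0.034543768221980624
coin edges -0.031758838983140324
coin edges -0.0074704663705637935
6.03 [0.5445 0.0562 0.3492] [ 3.1384e+00 -4.0000e-04  2.4666e+00] F [ 2.84  5.31 -0.73] T [ 0.8423 -0.4337 -0.0744] -0.06497392896562815 q6 -0.8973105937290218 0.03818070353538739 29.999636113643646
```

Call:
step_arm --commands '[[[0,0,0,0,0,0.08,30],[0,0,0,0,0,0.08,30],[0,0,0,0,0,0.08,30],[0,0,0,0,0,0.08,30],[0,0,0,0,0,0.08,30],[0,0,0,0,0,0.08,30],[0,0,0,0,0,0.08,30],[0,0,0,0,0,0.08,30],[0,0,0,0,0,0.06,30]]]'

```text
time: 7.15
tool_pos: [0.5447, 0.0563, 0.3492]
ee_rot: [3.139, -0.003, 1.765]
wrist_force: [3.8, 5.2, -2.2]
width: 0.0386
finger_force: 30.0
```

```bash
cat > avg.py <<'E'
from h import *
import sys
A=[]
for i in range(int(sys.argv[1])):
    o=robot.get_obs(); A.append([o['wrist_torque'][2],o['joint_torque'][5],o['ee_rot'][2],o['joint_positions'][5],o['wrist_force'][0],o['wrist_force'][1],o['wrist_force'][2]]); s=eyes.snapshot('wrist')
A=np.array(A); print('Tz',np.round(A[:,0],3),'J6',np.round(A[:,1],3)); print('mean',np.round(A.mean(0),4),'sd',np.round(A.std(0),4),robot.get_obs()['time'])
cv2.imwrite('pics/last.png',s['color'][:,:,::-1])
E
python3 avg.py 8
```

```text
Tz [ 0.072 -0.069 -0.08  -0.114 -0.099 -0.117 -0.101 -0.107] J6 [-0.257  0.166  0.063 -0.066 -0.092 -0.096 -0.096 -0.096]
mean [-0.077  -0.0593  1.7659 -0.1966  3.6424  5.4078 -1.6731] sd [0.0584 0.1172 0.001  0.001  0.1921 0.4892 0.5074] 7.55
```

Call:
step_arm --commands '[[[0,0,0,0,0,0.03,30],[0,0,0,0,0,0.03,30],[0,0,0,0,0,0.03,30],[0,0,0,0,0,0.03,30],[0,0,0,0,0,0.02,30],[0,0,0,0,0,0.02,30],[0,0,0,0,0,0,30],[0,0,0,0,0,0,30]]]'

```text
time: 8.55
tool_pos: [0.5447, 0.0563, 0.3492]
ee_rot: [3.139, -0.003, 1.607]
wrist_force: [3.7, 6.0, -2.3]
width: 0.0382
finger_force: 30.0
```

```bash
python3 avg.py 3
```

```text
Tz [0.005 0.063 0.013] J6 [0.003 0.004 0.004]
mean [ 2.7000e-02  3.6000e-03  1.6069e+00 -3.7500e-02  3.9502e+00  5.6383e+00
 -1.9485e+00] sd [2.530e-02 2.000e-04 0.000e+00 0.000e+00 2.451e-01 4.561e-01 3.001e-01] 8.7
```

View pics/last.png

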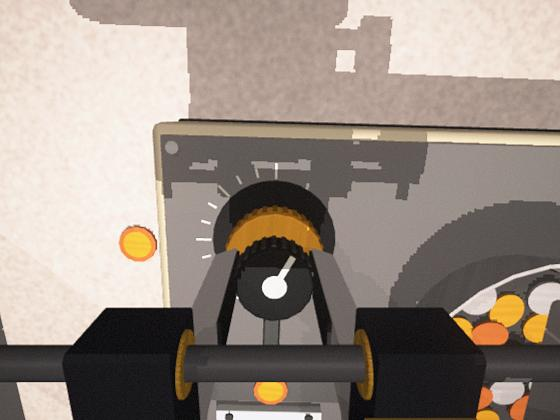

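Run:
```python
from h import *
s=snap('wrist'); c=s['color']
for r in range(374,420): print(r,c[r,266:276].mean(0).astype(int),c[r,236:246].mean(0).astype(int),'z.1126',round(atz(s,(271,r),.1126)[1],4),'z.117',round(atz(s,(271,r),.117)[1],4))
```

```text
374 [62 59 60] [64 59 60] z.1126 -0.0496 z.117 -0.0459
375 [62 59 60] [62 57 60] z.1126 -0.0505 z.117 -0.0467
376 [61 58 58] [61 57 58] z.1126 -0.0513 z.117 -0.0476
377 [60 58 57] [60 56 55] z.1126 -0.0522 z.117 -0.0485
378 [59 56 56] [57 53 54] z.1126 -0.0531 z.117 -0.0494
379 [56 53 54] [57 54 54] z.1126 -0.054 z.117 -0.0502
380 [52 50 52] [53 50 51] z.1126 -0.0549 z.117 -0.0511
381 [34 35 47] [44 42 42] z.1126 -0.0558 z.117 -0.052
382 [239 179  56] [105 100  97] z.1126 -0.0567 z.117 -0.0529
383 [251 210  59] [126 119 115] z.1126 -0.0576 z.117 -0.0538
384 [247 207  61] [123 117 113] z.1126 -0.0585 z.117 -0.0546
385 [246 207  59] [123 115 112] z.1126 -0.0595 z.117 -0.0555
386 [246 203  58] [122 114 112] z.1126 -0.0604 z.117 -0.0564
387 [246 198  57] [121 114 111] z.1126 -0.0613 z.117 -0.0573
388 [246 195  54] [120 114 111] z.1126 -0.0622 z.117 -0.0582
389 [246 193  53] [121 113 111] z.1126 -0.0631 z.117 -0.0591
390 [246 196  55] [120 114 111] z.1126 -0.064 z.117 -0.06
391 [245 201  57] [120 113 109] z.1126 -0.0649 z.117 -0.0609
392 [246 204  57] [120 113 110] z.1126 -0.0658 z.117 -0
[... 935 characters left out ...]
] z.1126 -0.0808 z.117 -0.0764
409 [119 114 109] [116 110 107] z.1126 -0.0817 z.117 -0.0774
410 [115 109 103] [155 148 142] z.1126 -0.0827 z.117 -0.0783
411 [181 173 166] [231 224 216] z.1126 -0.0836 z.117 -0.0792
412 [240 239 239] [244 242 246] z.1126 -0.0846 z.117 -0.0802
413 [245 244 248] [244 243 248] z.1126 -0.0856 z.117 -0.0811
414 [243 243 247] [243 242 246] z.1126 -0.0865 z.117 -0.0821
415 [243 242 245] [243 242 245] z.1126 -0.0875 z.117 -0.083
416 [243 242 243] [243 242 244] z.1126 -0.0884 z.117 -0.0839
417 [243 242 243] [242 242 245] z.1126 -0.0894 z.117 -0.0849
418 [243 242 245] [243 242 246] z.1126 -0.0904 z.117 -0.0858
419 [243 242 245] [243 242 245] z.1126 -0.0913 z.117 -0.0868
```

The coin at (270,390) is about 2 mm short of the rail face, whose top edge is at row 411. Contact should come in about 0.2 rad, so I'm creeping and reading torque while moving.

Call:
step_arm --commands '[[[0,0,0,0,0,0.015,30],[0,0,0,0,0,0.015,30],[0,0,0,0,0,0.015,30],[0,0,0,0,0,0.015,30],[0,0,0,0,0,0.015,30]]]'

```text
time: 9.38
tool_pos: [0.5448, 0.0563, 0.3492]
ee_rot: [3.139, -0.003, 1.532]
wrist_force: [4.4, 4.7, -1.5]
width: 0.0383
finger_force: 30.0
```

```bash
cat > rd.py <<'E'
from h import *
def J(): o=robot.get_obs(); return [round(float(v),4) for v in (o['time'],o['wrist_torque'][2],o['joint_torque'][5],o['ee_rot'][2],o['qvel'][5])]
print(J())
s=snap('wrist'); c=s['color'].astype(float)
print(J())
d=np.array(s['E']); 
# coin: orange mask (r-b large) centroid & far edge in low part; rail: brightness edge
m=(c[:,:,0]-c[:,:,2]>80)&(c[:,:,0]>170); m[:340]=0; m[:,:200]=0; m[:,340:]=0
n,l,st,ce=cv2.connectedComponentsWithStats(m.astype(np.uint8)); 
if n>1:
    i=1+np.argmax(st[1:,4]); cx=int(ce[i][0]); print('coin',st[i],ce[i].round(2))
    p=(c[:,cx-2:cx+3,0]-c[:,cx-2:cx+3,2]).mean(1)
    r=int(ce[i][1])
    while r<418 and p[r+1]>90: r+=1
    e=r+(p[r]-90)/(p[r]-p[r+1]) if r<418 else r
    q=c[:,cx-2:cx+3,2].mean(1); k=int(e)+1
    while k<418 and q[k]<175: k+=1
    f=k-1+(175-q[k-1])/(q[k]-q[k-1])
    print('edge',round(e,2),round(f,2),'y coin',round(atz(s,(cx,e),.1126)[1],5),'rail',round(atz(s,(cx,f),.117)[1],5))
cv2.imwrite('pics/last.png',s['color'][:,:,::-1])
E
python3 rd.py
```

```text
[9.375, 0.1139, 0.0054, 1.5317, 0.1197]
[9.425, 0.0734, 0.0904, 1.5312, -0.0184]
coin [265 382  35  23 666] [281.99 392.13]
edge 404.73 411.03 y coin -0.07779 rail -0.07935
```

Call:
step_arm --commands '[[[0,0,0,0,0,0.015,30],[0,0,0,0,0,0.015,30],[0,0,0,0,0,0.015,30],[0,0,0,0,0,0.015,30]]]'

```text
time: 9.93
tool_pos: [0.5448, 0.0563, 0.3492]
ee_rot: [3.139, -0.003, 1.472]
wrist_force: [4.4, 5.9, -1.6]
width: 0.0383
finger_force: 30.0
```

```bash
python3 rd.py
```

```text
[9.925, 0.123, 0.0053, 1.4717, 0.1184]
[9.975, 0.0573, 0.0919, 1.4712, -0.0193]
coin [275 382  34  23 670] [291.55 392.17]
edge 404.65 410.42 y coin -0.07827 rail -0.07932
```

Call:
step_arm --commands '[[[0,0,0,0,0,0.015,30],[0,0,0,0,0,0.015,30],[0,0,0,0,0,0.015,30]]]'

```text
time: 10.35
tool_pos: [0.5448, 0.0563, 0.3492]
ee_rot: [3.139, -0.003, 1.427]
wrist_force: [3.7, 5.2, -2.3]
width: 0.0384
finger_force: 30.0
```

```bash
python3 rd.py
```

```text
[10.35, 0.1214, 0.0051, 1.4267, 0.1175]
[10.4, 0.0877, 0.0919, 1.4262, -0.0179]
coin [282 382  34  23 659] [298.69 392.02]
edge 404.36 409.79 y coin -0.07863 rail -0.07934
```

Call:
step_arm --commands '[[[0,0,0,0,0,0.015,30],[0,0,0,0,0,0.015,30],[0,0,0,0,0,0.015,30]]]'

```text
time: 10.78
tool_pos: [0.5448, 0.0563, 0.3492]
ee_rot: [3.139, -0.004, 1.382]
wrist_force: [4.3, 5.0, -2.0]
width: 0.0383
finger_force: 30.0
```

```bash
python3 rd.py
```

```text
[10.775, 0.0608, 0.0083, 1.3817, 0.1191]
[10.825, 0.0447, 0.0931, 1.3812, -0.0178]
coin [289 382  34  22 636] [305.86 391.58]
edge 403.53 408.9 y coin -0.07868 rail -0.0793
```

Call:
step_arm --commands '[[[0,0,0,0,0,0.015,30],[0,0,0,0,0,0.015,30]]]'

```text
time: 11.08
tool_pos: [0.5448, 0.0563, 0.3492]
ee_rot: [3.139, -0.004, 1.352]
wrist_force: [4.7, 4.8, -2.4]
width: 0.0384
finger_force: 30.0
```

```bash
python3 rd.py
```

```text
[11.075, 0.1742, 0.0281, 1.3518, 0.1187]
[11.125, 0.0595, 0.1125, 1.3513, -0.0193]
coin [294 382  34  22 618] [310.6  391.14]
edge 402.81 408.16 y coin -0.07874 rail -0.07933
```

Joint-6 torque gives a clean signal: its rise above the free level is 0.02 N m, so the nip is about 2 N. Another 0.04 rad should bring it to about 5 N.

Call:
step_arm --commands '[[[0,0,0,0,0,0.015,30],[0,0,0,0,0,0.015,30],[0,0,0,0,0,0.01,30]]]'

```text
time: 11.5
tool_pos: [0.5448, 0.0563, 0.3492]
ee_rot: [3.139, -0.004, 1.312]
wrist_force: [4.8, 5.2, -1.5]
width: 0.0388
finger_force: 30.0
```

```bash
python3 rd.py
```

```text
[11.5, 0.164, 0.1058, 1.312, 0.0779]
[11.55, 0.0955, 0.1447, 1.3117, -0.012]
coin [300 382  35  20 584] [316.84 390.48]
edge 401.67 407.08 y coin -0.07868 rail -0.07929
```

Nip is about 5.2 N. I'll hold, release and check the coin before going down to the ring.

Call:
step_arm --commands '[[[0,0,0,0,0,0,30],[0,0,0,0,0,0,30],[0,0,0,0,0,0,30],[0,0,0,0,0,0,30],[0,0,0,0,0,0,60],[0,0,0,0,0,0,94],[0,0,0,0,0,0,94],[0,0,0,0,0,0,94]]]'

```text
time: 12.55
tool_pos: [0.5441, 0.0551, 0.3492]
ee_rot: [-3.141, 0.0, 1.31]
wrist_force: [-0.2, 0.3, -0.9]
width: 0.075
finger_force: 0.0
```

```bash
python3 rd.py; python3 st.py
python3 - <<'E'
from h import *
s=snap('wrist')
for k,z in {'dial_grip':.169,'dial_pointer':.176,'ring_mark':.145}.items():
    for r in models.tip_of(s,k)[:2]: print(k,np.round(r['xy'],1),round(r['confidence'],2),np.round(atz(s,r['xy'],z),4))
E
```

```text
[12.55, 0.0214, -0.0001, 1.3105, -0.001]
[12.6, -0.0524, -0.0002, 1.3105, 0.0002]
coin [302 382  34  17 490] [318.29 389.02]
edge 398.66 403.96 y coin -0.07874 rail -0.07927
12.6 [0.5441 0.0551 0.3492] [-3.1415e+00  2.0000e-04  1.3105e+00] F [-0.06  0.3  -0.26] T [-0.0895  0.0402 -0.0524] -0.00017346103049931116 q6 0.257553636883043 0.07883583638292163 0.0
dial_grip [272.6 276. ] 0.83 [0.5433 0.0558 0.169 ]
dial_pointer [293.  253.4] 0.85 [0.5566 0.0679 0.176 ]
ring_mark [240.7 264. ] 0.67 [0.5244 0.0567 0.145 ]
```

View pics/last.png

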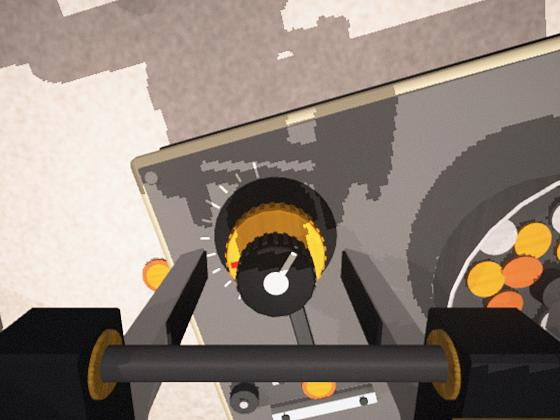

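The coin at (318,388) is still against the rail and the fingers are clear. I'll turn the open hand back, then go down to the ring.

Call:
step_arm --commands '[[[0,0,0,0,0,-0.15,94],[0,0,0,0,0,-0.15,94],[0,0,0,0,0,-0.15,94],[0,0,0,0,0,-0.15,94],[1.1,1.2,0,0,0,0,94],[0,0,7,0,0,0,94],[0,0,7,0,0,0,94],[0,0,7,0,0,0,94],[0,0,5,0,0,0,94],[0,0,5,0,0,0,94],[0,0,0,0,0,0,75],[0,0,0,0,0,0,68],[0,0,0,0,0,0,64],[0,0,0,0,0,0,64]]]'

```text
time: 14.55
tool_pos: [0.545, 0.0567, 0.3185]
ee_rot: [3.141, 0.0, 1.911]
wrist_force: [-1.3, 0.3, 0.0]
width: 0.0642
finger_force: 0.0
```

```bash
python3 rd.py; python3 st.py
```

```text
[14.55, -0.032, 0.0002, 1.9108, -0.0]
[14.6, -0.0121, 0.0001, 1.9108, -0.0002]
coin [200 407  35  13 347] [214.8  414.24]
edge 418 449.4 y coin -0.06603 rail -0.08672
14.6 [0.545  0.0567 0.3184] [3.1411e+00 1.0000e-04 1.9108e+00] F [0.55 0.54 0.2 ] T [-0.0997  0.0279 -0.0121] 0.00012188873824925395 q6 -0.3398090071979126 0.06370891153378902 0.0
```

View pics/last.png

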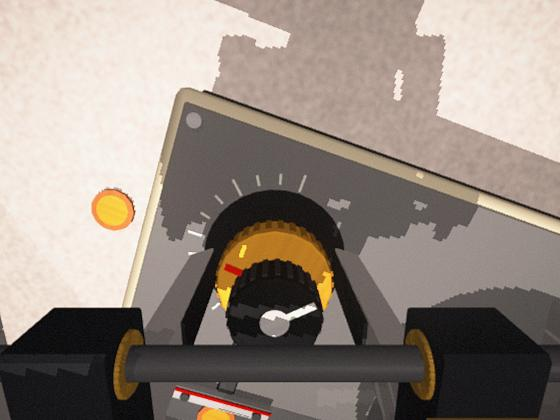

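The ring is centred between the fingers at (275,270). Closing on it.

Call:
step_arm --commands '[[[0,0,0,0,0,0,58],[0,0,0,0,0,0,50],[0,0,0,0,0,0,50],[0,0,0,0,0,0,50],[0,0,0,0,0,0.04,50],[0,0,0,0,0,0.04,50],[0,0,0,0,0,0.04,50],[0,0,0,0,0,0.04,50],[0,0,0,0,0,0.04,50],[0,0,0,0,0,0.04,50],[0,0,0,0,0,0.04,50],[0,0,0,0,0,0.04,50]]]'

```text
time: 16.1
tool_pos: [0.5451, 0.0568, 0.3182]
ee_rot: [3.141, -0.0, 1.59]
wrist_force: [0.8, 0.2, -0.3]
width: 0.0562
finger_force: 30.0
```

```bash
python3 rd.py; python3 st.py
```

```text
[16.1, 0.3077, 0.0409, 1.5904, 0.3157]
[16.15, 0.0886, 0.2575, 1.5894, -0.057]
coin [222 408 100   3 243] [267.47 409.18]
edge 410.59 410.9 y coin -0.0528 rail -0.04862
16.15 [0.5451 0.0568 0.3183] [ 3.1406e+00 -1.0000e-04  1.5894e+00] F [1.16 0.58 0.11] T [ 0.015  -0.2131  0.0886] 0.2575457375496626 q6 -0.018294933892594015 0.0562739398176399 30.000008046627045
```

View pics/last.png

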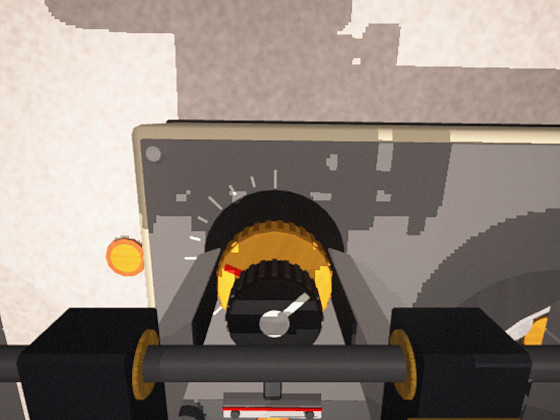

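The ring mark turns with the hand and the dial stays put. Continuing.

Call:
step_arm --commands '[[[0,0,0,0,0,0.04,50],[0,0,0,0,0,0.04,50],[0,0,0,0,0,0.04,50],[0,0,0,0,0,0.04,50],[0,0,0,0,0,0.04,50]]]'

```text
time: 16.77
tool_pos: [0.5452, 0.0568, 0.3183]
ee_rot: [3.141, -0.0, 1.391]
wrist_force: [2.2, -0.4, -1.1]
width: 0.0562
finger_force: 30.0
```

```bash
cat > r2.py <<'E'
from h import *
def J(): o=robot.get_obs(); return [round(float(v),4) for v in (o['time'],o['wrist_torque'][2],o['joint_torque'][5],o['ee_rot'][2],o['qvel'][5],o['width'])]
print(J()); s=snap('wrist'); print(J())
E
python3 r2.py
```

```text
[16.775, 0.2363, 0.041, 1.3908, 0.3162, 0.0562]
[16.825, 0.1288, 0.264, 1.3898, -0.0554, 0.0566]
```

Call:
step_arm --commands '[[[0,0,0,0,0,0.04,50],[0,0,0,0,0,0.04,50],[0,0,0,0,0,0.04,50]]]'

```text
time: 17.2
tool_pos: [0.5452, 0.0567, 0.3182]
ee_rot: [3.14, -0.0, 1.271]
wrist_force: [2.1, -0.0, -1.2]
width: 0.0566
finger_force: 30.0
```

```bash
python3 r2.py
```

```text
[17.2, 0.3286, 0.0411, 1.2711, 0.3174, 0.0566]
[17.25, 0.1431, 0.2674, 1.2701, -0.0525, 0.0564]
```

Call:
step_arm --commands '[[[0,0,0,0,0,0.04,50],[0,0,0,0,0,0.04,50],[0,0,0,0,0,0.04,50]]]'

```text
time: 17.62
tool_pos: [0.5452, 0.0568, 0.3183]
ee_rot: [3.14, -0.001, 1.151]
wrist_force: [2.4, 0.3, -0.6]
width: 0.0564
finger_force: 30.0
```

```bash
python3 r2.py
```

```text
[17.625, 0.3152, 0.0412, 1.1514, 0.3172, 0.0564]
[17.675, 0.1245, 0.2702, 1.1503, -0.0544, 0.0565]
```

Call:
step_arm --commands '[[[0,0,0,0,0,0.04,50],[0,0,0,0,0,0.04,50],[0,0,0,0,0,0.04,50]]]'

```text
time: 18.05
tool_pos: [0.5453, 0.0567, 0.3183]
ee_rot: [3.14, -0.001, 1.032]
wrist_force: [2.4, 1.0, -1.5]
width: 0.0562
finger_force: 30.0
```

```bash
python3 r2.py
```

```text
[18.05, 0.3031, 0.0413, 1.0316, 0.3173, 0.0562]
[18.1, 0.1581, 0.2725, 1.0305, -0.0523, 0.0563]
```

Call:
step_arm --commands '[[[0,0,0,0,0,0.04,50],[0,0,0,0,0,0.04,50],[0,0,0,0,0,0.04,50]]]'

```text
time: 18.48
tool_pos: [0.5453, 0.0567, 0.3183]
ee_rot: [3.14, -0.001, 0.912]
wrist_force: [2.8, 0.5, -0.8]
width: 0.0568
finger_force: 30.0
```

```bash
python3 r2.py
```

```text
[18.475, 0.3862, 0.1051, 0.912, 0.3153, 0.0568]
[18.525, 0.1729, 0.3295, 0.9108, -0.0506, 0.0562]
```

Call:
step_arm --commands '[[[0,0,0,0,0,0.04,50],[0,0,0,0,0,0.04,50],[0,0,0,0,0,0.04,50]]]'

```text
time: 18.9
tool_pos: [0.5453, 0.0567, 0.3183]
ee_rot: [3.14, -0.001, 0.792]
wrist_force: [3.3, -0.7, -0.4]
width: 0.0564
finger_force: 30.0
```

```bash
python3 r2.py
```

```text
[18.9, 0.4813, 0.2068, 0.7923, 0.3162, 0.0564]
[18.95, 0.2202, 0.4345, 0.7912, -0.0502, 0.0565]
```

Call:
step_arm --commands '[[[0,0,0,0,0,0.04,50],[0,0,0,0,0,0.04,50],[0,0,0,0,0,0.04,50]]]'

```text
time: 19.32
tool_pos: [0.5453, 0.0567, 0.3183]
ee_rot: [3.14, -0.001, 0.673]
wrist_force: [4.7, -0.7, -1.7]
width: 0.0562
finger_force: 30.0
```

```bash
python3 r2.py
```

```text
[19.325, 0.6019, 0.3124, 0.6726, 0.3167, 0.0562]
[19.375, 0.4338, 0.5432, 0.6715, -0.0506, 0.0564]
```

Torque has risen 0.27 N m past the bite, so the ring is firmly tight. Hold, release and lift.

Call:
step_arm --commands '[[[0,0,0,0,0,0,50],[0,0,0,0,0,0,50],[0,0,0,0,0,0,50],[0,0,0,0,0,0,50],[0,0,0,0,0,0,65],[0,0,0,0,0,0,80],[0,0,0,0,0,0,90],[0,0,0,0,0,0,90],[0,0,0,0,0,0,90],[0,0,-5,0,0,0,90],[0,0,-15,0,0,0,90],[0,0,-25,0,0,0,90],[0,0,-25,0,0,0,90],[0,0,-25,0,0,0,90],[0,0,-25,0,0,0,90],[0,0,-10,0,0,0,90],[0,0,0,0,0,0,90],[0,0,0,0,0,0,90]]]'

```text
time: 21.62
tool_pos: [0.5449, 0.0567, 0.447]
ee_rot: [-3.14, 0.002, 0.671]
wrist_force: [0.5, -0.6, 0.2]
width: 0.09
finger_force: 0.0
```

```bash
python3 st.py
python3 - <<'E'
from h import *
s=snap('wrist'); save(s,'fin.png')
for k,z in {'dial_grip':.169,'dial_pointer':.176,'ring_mark':.145,'coin':.11}.items():
    for r in models.tip_of(s,k)[:2]: print(k,np.round(r['xy'],1),round(r['confidence'],2),np.round(atz(s,r['xy'],z),4))
E
```

```text
21.62 [0.5449 0.0567 0.447 ] [-3.1403e+00  1.5000e-03  6.7080e-01] F [ 0.49 -0.55  0.23] T [-0.0661  0.0805 -0.0027] 4.4558628360391594e-05 q6 0.9001832385459654 0.08996455729087528 0.0
dial_grip [274.1 223.1] 0.94 [0.5435 0.0556 0.169 ]
dial_pointer [272.7 202.3] 0.9 [0.5573 0.0678 0.176 ]
ring_mark [250.  203.3] 0.59 [0.5388 0.0777 0.145 ]
```

View pics/fin.png

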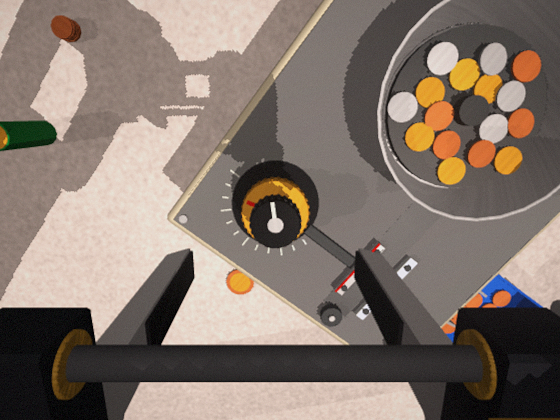

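The dial pointer at (273,202) has not moved since it was set, the ring mark at (252,204) has turned, and the hand is clear. Handing in.

```bash
python3 -c "
from bench import robot
print(robot.close_job())"
```

```text
the job is handed in; nothing more can be done
None
```

I set the dial so the guide nips the coin at about 5 N by joint torque, turned the lock ring about 0.3 rad past its bite until firm, and let go. The job is handed in, with no verdict shown.

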